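Lift the hot egg out of the warmer with tongs

TASK

Raise the stiff cover of the steel egg warmer to about 70 degrees from shut and let go of it; it stays where it is left. Then pick up the kitchen tongs, close them on the egg and lift it out, and finish while still holding the egg up in the tongs, with the whole egg at least 10 cm above the tray and clear of the warmer. The egg is hot: touch it with the tongs only; leave the glass bowl, the wooden spoon and the loose container where they are.

Things in the scene. Friction and masses are not known exactly. Their poses are not given: they have to be found in the camera images.
- dish: Egg warmer: square steel dish 130 x 130 mm, rim 22 mm high, fixed to the tray, under a deep hinged steel cover. Origin: centre of the underside; +x points to its hinge side (away from the robot), z up. Inside, at x = -12 mm, a round egg seat, 51 mm across, top 28 mm above the tray. The cover when shut is 130 x 130 mm and reaches from 24 to 90 mm above the tray.
- lid (a joint): Angle of the warmer's cover in rad: 0 shut, grows as it opens (70 degrees = 1.22), stop at 1.9. Starts shut or up to 0.25 open. Stiff hinge with 0.4 N m of friction; the cover weighs 250 g: 3 to 4 N at the handle raises it, and it stays where it is left.
- lid_handle (a point): Middle of the cover's handle, a round black bar 8 mm thick, 90 mm long, parallel to the hinge, 40 mm off the cover's front face (arms at its two ends). It moves on a circle of 175 mm radius about the hinge line; shut, it is 170 mm in front of that line and 40 mm above it. It turns in a grip, so a gripper pointing down can pinch it across and follow the circle.
- lid_hinge (a point): Middle of the cover's hinge line, along the far edge of the dish (its x = +65 mm), 24 mm above the tray; the line runs along the dish's y axis. At 70 degrees the cover and its handle reach 200 mm above the tray, and the cover's lower front edge, 145 mm above the tray, overhangs to 45 mm in front of the hinge line.
- egg: White egg standing upright in the seat, blunt end down: 57 mm high, 44 mm in diameter at the middle, 60 g. Origin: centre of its underside, 20 mm above the tray at the start.
- egg_middle (a point): Point on the egg's axis where it is widest (44 mm), 25.5 mm above its underside, 45.5 mm above the tray at the start.
- rest: Fixed wooden tongs rest, 180 x 110 mm: two bars 28 mm high across a 4 mm base plate, at 70 mm behind and 60 mm ahead of its origin (along x), free space between. Origin: centre of the underside.
- tongs: Sprung steel kitchen tongs, 205 mm long, 18 mm high, about 100 g, lying flat and open on the rest; the two arms swing in the horizontal plane. Origin: underside (28 mm above the tray at the start), on the mid line at the middle of the black grip panels; +x points to the jaws, the hinge head lies 88 mm behind the origin, z up.
- tongs_grip (a point): Centre of the tongs between the black grip panels (60 mm long, on the outside of both arms), 9 mm above the tongs' underside: where to squeeze them. 44 mm wide over both panels when open, 32 mm when the jaws hold the egg. The spring presses each panel outward with about 3 N open and 8 N at egg width.
- tongs_jaws (a point): Point midway between the jaw plates at mid-height, 92 mm ahead of tongs_grip: where the egg's middle should be. The plates are 36 mm long, 18 mm high; 70 mm between them when open, 44 mm (and parallel) on the egg; they move about twice as far as the panels.
- tongs_left (a joint): How far the tongs' left arm has closed, in rad: 0 fully open, about 0.072 on the egg, 0.17 fully closed. The right arm moves alike.
- bowl: Bystander: small glass bowl, 90 mm across, 45 mm high. Origin: centre of its underside.
- spoon: Bystander: wooden spoon 220 mm long lying on the tray.
- container: Bystander: loose round steel container with lid, 75 mm across, 72 mm high with its knob. Origin: centre of its underside. Six more stand in a slotted insert at the far edge of the tray.
There are look-alikes about, which are no part of the job. Of the things that look like the rest, the larger one is meant.

How it is judged:
By the outcome, as a careful person would: the job done as asked, in the order asked, and still so for the second after the job is handed in, while the arm keeps its last pose, push and grip.
It also fails if it takes over 58 s, if anything falls off the work surface, if the arm or the gripper's body presses on something with over 40 N, if the wrist force passes 120 N, or if a joint passes its speed limit or range.

ROBOT

A 6-joint arm with a two-finger parallel gripper is mounted at the origin on the work surface. World frame = base frame: x ahead of the robot, y to its left, z up, the work surface at z = 0. Lengths are in m, angles in rad, forces in N, time in s.
With the tool pointing down it reaches from about 0.275 to 0.775 m from the base axis. Payload 14.6 kg.
Tool frame: the origin (TCP) lies at the very end of the fingers, on their centre line; the grasp point (between the pads) lies 19 mm behind it; z points along the fingers, y is the line along which they close (so a half turn about z gives the same grasp; the last joint's range is limited). The gripper opens to 85 mm and grips with 20 to 120 N. Pads are 22 mm wide; open, the fingers measure 114 mm over their backs; the gripper's body (76 mm by 85 mm) begins 54 mm behind the grasp point. The pads swing forward as they close: fully open they stand 13 mm farther back than shut.
Start: joints at [1.114, 0.263, -0.048, 1.259, 0, 1.415], TCP at [0.156, 0.501, 0.231] pointing down, gripper open.
Joint ranges: [-2.65, 2.65], [-0.89, 1.7], [-1.18, 1.37], [-2.13, 2.11], [-1.35, 1.29], [-3.14, 3.14]. Speed limits (rad/s): [1.89, 1.89, 2.57, 2.79, 3.14, 3.14].

INTERFACE

Orientations are given as a unit quaternion [w, x, y, z].
In Python, from plant import env, vision gives the robot as it stands. The module is installed in compiled form; this text tells all that it offers.
- The arm moves only by the tool move_arm, never from a script. Its argument "targets" is one flat list of numbers, 5 for each row, row after row: the shift along the world's x, y, z scaled (see below), then the turn about the world's z scaled (see below), then the gripper command: -1 is fully open, 1 is shut, values between are in proportion. In form: [tx, ty, tz, yaw, grip, tx, ty, tz, yaw, grip, ...]. A call has 1 to 12 rows; each row is the pose to reach, as a shift and turn from the pose commanded when the call began; what a row does not reach only later rows make up. The controller multiplies each number of a shift by 150 mm and each number of a turn by 2 rad. A row lasts 1/10 s, in which the tool goes at most 50 mm and 8.59 degrees, less where a joint would pass 70% of its speed; a pose out of reach is approached as far as the arm can. A call with a number of a shift or a turn outside -1 to 1 is refused whole. A call with a gripper value outside its range is refused whole. The fingers move at their own pace and stop on an object; "grip_force" is the grip in N (left out, the last holds). Time passes only in rows, so rows that repeat a pose let the fingers close. It gives the time, the measured TCP pose, the force, the opening and the grip force at its end, in the units of the state.
- env.get_state(): the state, without advancing time (a new reading comes with each control period).
- vision.capture(name): name is "side" or "top" or "wrist"; returns (picture, depth): 384x512x3 uint8, red, green, blue; 384x512 float32, m along the optical axis (not along the pixel's ray), 0 where there is no reading.
- vision.camera_info(name): a dict with "intrinsics" (3x3 intrinsics, pixels), "k1" (the pictures are not rectified: a ray, as slopes to the right and down, at radius r is drawn at 1 + k1 r^2 times it, then the intrinsics apply), "R" (3x3) and "t" (3): a world point X has camera coordinates R X + t. Camera axes: x right, y down, z forward; pixel columns grow to the right and rows downward; lengths in m; the calibration is good to about 2 mm. A picture is of the moment at which its call begins: read the wrist's pose just before it. camera_info takes no time and is no camera call; for the wrist camera it gives the pose at the moment of the call.
- env.hand_in(): hands the job in; it is judged then, once.
The state is a dict: "time_s": time; "joints": joint angles; "joint_vel": joint speeds; "effort": joint torques, N m; "tcp_pos": TCP position; "eef_rot": TCP orientation; "force": force on the tool from outside, world axes, zero at the start; "torque": the same for the moment, N m; "opening": finger opening in m; "gripper_force": force on a finger pad.
Only numpy, scipy, OpenCV 4.12 (cv2) and the standard library are available. Lean on these libraries where they do the work, as an engineer would, in place of code of your own. Each camera call takes 0.05 s, during which the arm holds its last target. There are 200 camera calls.

## Working session

There is one attempt and no reset: what is moved stays moved. The work goes in short steps, Python scripts to look and compute and a tool call to move; the robot and the scene stay as the last step left them, time stands still between calls to the robot, and variables do not carry over. Pictures are saved under pics/ and viewed, at most 10 in all, crops included, and the job is handed in when it is done.

Besides the shell and the picture viewer there is one more tool, called after "Request:" by a JSON object that holds its "fn" and its "kwargs". move_arm: Moves the arm, as the interface text tells. Its arguments: {"type":"object","properties":{"targets":{"type":"array","items":{"type":"number","minimum":-1,"maximum":1}},"grip_force":{"type":"number"}},"required":["targets"]}

```bash
mkdir -p pics
cat > h.py <<'E'
import numpy as np, cv2
from plant import env, vision
def cap(n,save=None):
    i=vision.camera_info(n); p,d=vision.capture(n)
    if save: cv2.imwrite('pics/'+save,p[...,::-1]); np.savez('pics/'+save+'.npz',p=p,d=d,K=i['intrinsics'],k1=i['k1'],R=i['R'],t=i['t'])
    return p,d,i
def load(s): 
    return np.load('pics/'+s+'.npz')
def und(f,uv):
    K=np.array(f['K'],float);k=float(f['k1'])
    return cv2.undistortPoints(np.array(uv,float).reshape(-1,1,2),K,np.array([k,0,0,0.]))[:,0]
def ray(f,uv):
    q=und(f,uv); d=np.c_[q,np.ones(len(q))]@np.array(f['R']); c=-np.array(f['R']).T@np.array(f['t']); return c,d
def atz(f,uv,z):
    c,d=ray(f,uv); return c+d*((z-c[2])/d[:,2])[:,None]
def dep(f,uv):
    c,d=ray(f,uv); z=np.array([f['d'][int(v),int(u)] for u,v in uv]); return c+d*z[:,None]
def cloud(f):
    h,w=f['d'].shape; u,v=np.meshgrid(np.arange(w),np.arange(h)); uv=np.c_[u.ravel(),v.ravel()]
    c,d=ray(f,uv); return (c+d*f['d'].ravel()[:,None]).reshape(h,w,3)
def crop(s,x0,y0,x1,y1,k,out):
    im=cv2.imread('pics/'+s)[y0:y1,x0:x1]; cv2.imwrite('pics/'+out,cv2.resize(im,None,fx=k,fy=k,interpolation=cv2.INTER_CUBIC))
E
python3 - <<'E'
from h import *
for n in('top','side'):
    cap(n,n+'1.png'); i=vision.camera_info(n); print(n,-np.array(i['R']).T@i['t'],i['R'][2])
a=cv2.imread('pics/top1.png');cv2.imwrite('pics/t1b.png',cv2.resize(a,(800,600)))
a=cv2.imread('pics/side1.png');cv2.imwrite('pics/s1b.png',cv2.resize(a,(800,600)))
print(env.get_state())
E
```

```text
top [ 0.44764992 -0.02288987  1.2256436 ] [ 0.11500355  0.02461587 -0.99306004]
side [ 0.27066785 -0.91350352  1.03974963] [ 0.21955635  0.66424924 -0.71454038]
{'time_s': 0.1, 'joints': array([ 1.11366654e+00,  2.63493228e-01, -4.88716888e-02,  1.25945654e+00,
        2.35747590e-05,  1.41550520e+00]), 'joint_vel': array([ 0.00018806,  0.0020903 ,  0.00247298, -0.00096496,  0.00144267,
        0.00145765]), 'effort': array([ 5.53694292e-03, -6.38575101e+01,  3.85065293e+01,  1.00002286e-02,
        9.33777915e-05, -1.19838927e-05]), 'tcp_pos': array([0.15594421, 0.50102375, 0.23086446]), 'eef_rot': array([-1.65750457e-04,  1.50347062e-01,  9.88633146e-01, -4.85168407e-04]), 'force': array([ 1.01857691,  0.20683341, -0.21343469]), 'torque': array([-0.03182132,  0.02672611,  0.02325427]), 'gripper_force': 0.0, 'opening': 0.08548039794490733}
```

View pics/t1b.png

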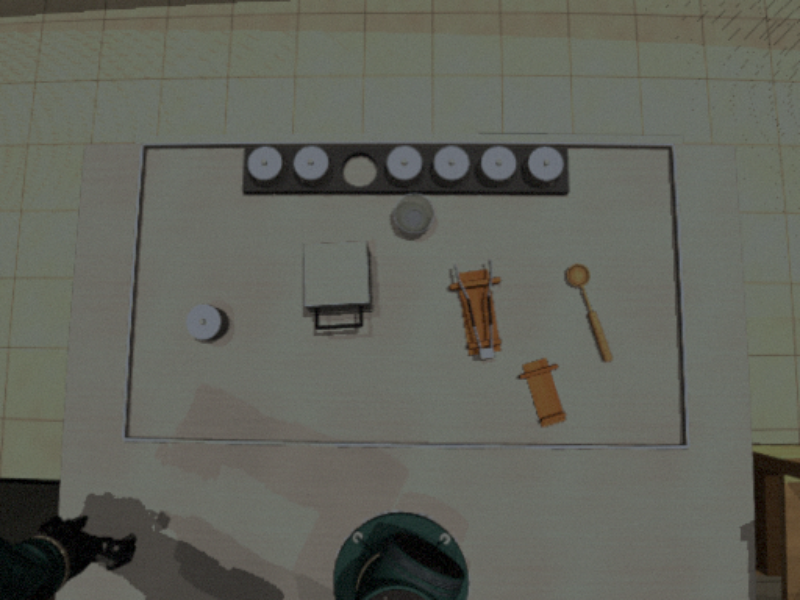

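View pics/s1b.png

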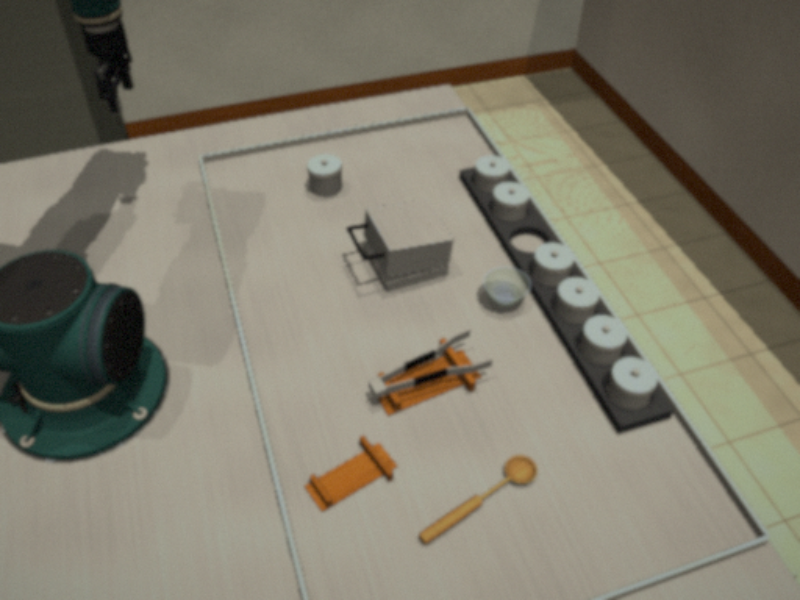

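The top view (800x600) shows the warmer at (337,280) with its handle at (338,322), the open tongs on the larger rest at (477,310), and the bowl at (411,216). The spoon is at (590,310) and the loose container at (207,322). Look-alikes are the small empty rest at (543,392), the six containers in the insert at row 165, and the spoon handle. I choose the larger rest, which carries the tongs, and check it in a close crop.

Run:
```python
from h import *
crop('top1.png',180,140,350,280,4.7,'c1.png')
crop('side1.png',205,120,335,270,4,'c2.png')
for n in('top1.png','side1.png'):
    f=load(n);C=cloud(f);m=(f['d']>0)
    def sel(x0,x1,y0,y1,z0,z1): return m&(C[...,0]>x0)&(C[...,0]<x1)&(C[...,1]>y0)&(C[...,1]<y1)&(C[...,2]>z0)&(C[...,2]<z1)
    print(n,'tray z',np.median(C[sel(.3,.45,.0,.15,-.05,.05)][:,2]))
    k=sel(.3,.75,0.0,.25,.06,.2); P=C[k]; print(len(P),P.min(0),P.max(0))
    q=P[P[:,2]>.07]; A=np.c_[q[:,:2],np.ones(len(q))]; print('plane',np.linalg.lstsq(A,q[:,2],rcond=None)[0],np.median(q,0))
    k=sel(.3,.75,-.3,-.05,.035,.08); P=C[k]; print('tongs',len(P),P.min(0),P.max(0),np.median(P,0))
```

```text
top1.png tray z -0.0017038541652167893
1910 [0.51691894 0.06290593 0.06010993] [0.69735851 0.19994434 0.10767225]
plane [-0.0169041   0.0058157   0.10332515] [0.61813397 0.13049764 0.09433172]
tongs 245 [ 0.46076467 -0.18866012  0.03516313] [ 0.74813417 -0.05168344  0.05034951] [ 0.54183252 -0.17534029  0.04398203]
side1.png tray z -0.0001526082732752343
1867 [0.51665197 0.06135407 0.06001395] [0.69820382 0.20454381 0.10744448]
plane [-0.00737044  0.05515116  0.09065129] [0.61513009 0.11852753 0.0940983 ]
tongs 586 [ 0.46002749 -0.1906699   0.03503298] [ 0.74900348 -0.05218725  0.04991246] [ 0.55345792 -0.17824591  0.04320547]
```

View pics/c1.png

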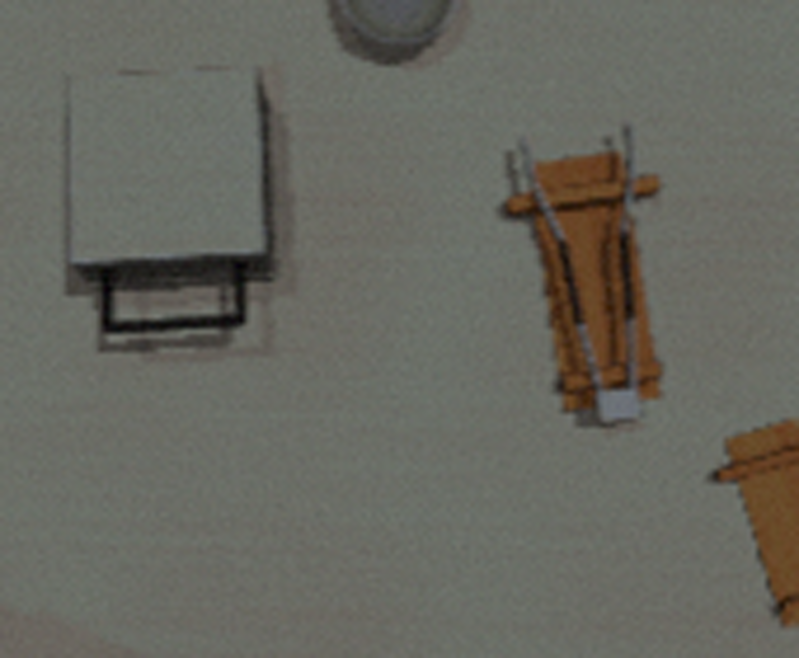

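View pics/c2.png

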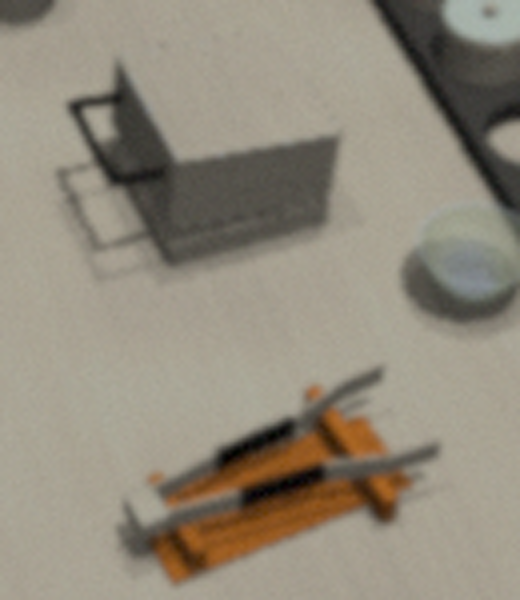

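The crops confirm the choice: the tongs lie on the larger rest with black panels at (571,282) and (628,280), hinge head at (618,405) and jaw tips at (522,140) and (628,127) in crop 1. The cover's handle bar runs (107,327)–(240,320).

Run:
```python
from h import *
f=load('top1.png'); g=load('side1.png')
T=lambda p:[(180+a/4.7-.4,140+b/4.7-.4) for a,b in p]
S=lambda p:[(205+a/4-.4,120+b/4-.4) for a,b in p]
def tri(a,b):
    c1,d1=ray(f,T(a));c2,d2=ray(g,S(b));o=[]
    for x,y in zip(d1,d2):
        x=x/np.linalg.norm(x);y=y/np.linalg.norm(y)
        M=2*np.eye(3)-np.outer(x,x)-np.outer(y,y)
        o.append(np.linalg.solve(M,(np.eye(3)-np.outer(x,x))@c1+(np.eye(3)-np.outer(y,y))@c2))
    return np.round(np.array(o),4)
print('handle L R',tri([(107,327),(240,320)],[(76,104),(120,178)]))
print('top corners FL FR BR',tri([(72,264),(270,253),(258,68)],[(118,62),(172,165),(338,135)]))
print('tongs panelL R, tipL R',tri([(571,282),(628,280),(522,140),(628,127)],[(258,440),(285,484),(382,372),(437,448)]))
print('tongs top z .046', atz(f,T([(571,282),(628,280),(618,405),(522,140),(628,127)]),.046).round(4))
C=cloud(f)
# top plane of cover, robust
P=C[150:195,197:233].reshape(-1,3);P=P[(P[:,2]>.07)]
A=np.c_[P[:,:2],np.ones(len(P))];s=np.linalg.lstsq(A,P[:,2],rcond=None)[0];print(s,len(P))
for x0 in np.arange(.55,.70,.02):
    q=P[(P[:,0]>x0)&(P[:,0]<x0+.02)]; print(round(x0,2),len(q),np.median(q[:,2]) if len(q) else 0)
```

```text
handle L R [[0.521  0.1707 0.0859]
 [0.5276 0.0808 0.0878]]
top corners FL FR BR [[0.5613 0.1933 0.0984]
 [0.5658 0.061  0.1077]
 [0.6947 0.0721 0.0911]]
tongs panelL R, tipL R [[ 0.557  -0.1441  0.0431]
 [ 0.5601 -0.184   0.043 ]
 [ 0.6577 -0.1108  0.0393]
 [ 0.6672 -0.1851  0.0404]]
tongs top z .046 [[ 0.5557 -0.1436  0.046 ]
 [ 0.5574 -0.183   0.046 ]
 [ 0.4712 -0.1755  0.046 ]
 [ 0.6551 -0.1099  0.046 ]
 [ 0.6647 -0.184   0.046 ]]
[-0.61021027 -0.56093842  0.55726586] 1431
0.55 71 0.10099928171290262
0.57 217 0.10024286584460063
0.59 215 0.0987239698840725
0.61 219 0.09611119246412625
0.63 228 0.09410395457735254
0.65 223 0.09136923524338258
0.67 219 0.0892143862496344
0.69 33 0.08785156064964572
```

Request:
{"fn": "move_arm", "kwargs": {"targets": [0.2,-0.2,0,-0.05,0.25,0.4,-0.4,0,-0.1,0.25,0.6,-0.6,0,-0.15,0.25,0.8,-0.8,0,-0.2,0.25,1,-1,0,-0.25,0.25], "grip_force": 30}}

```text
time_s: 0.6
tcp_pos: [0.3068, 0.3499, 0.2312]
eef_rot: [-0.0, 0.392, 0.92, -0.0]
force: [0.4, 0.8, -0.1]
opening: 0.0322
gripper_force: 0.0
```

Request:
{"fn": "move_arm", "kwargs": {"targets": [0.2,-0.2,0,-0.05,0.25,0.4,-0.4,0,-0.1,0.25,0.6,-0.6,0,-0.15,0.25,0.8,-0.8,0,-0.2,0.25,0.8,-0.8,0,-0.25,0.25]}}

```text
time_s: 1.1
tcp_pos: [0.4289, 0.2283, 0.2308]
eef_rot: [0.0, 0.609, 0.793, -0.0]
force: [-0.1, 0.7, 0.3]
opening: 0.032
gripper_force: 0.0
```

Request:
{"fn": "move_arm", "kwargs": {"targets": [0.2,-0.22,0,-0.05,0.25,0.4,-0.45,0,-0.098,0.25,0.57,-0.68,0,-0.098,0.25,0.57,-0.68,0,-0.098,0.25]}}

```text
time_s: 1.5
tcp_pos: [0.5139, 0.1259, 0.2305]
eef_rot: [0.0, 0.682, 0.731, -0.0]
force: [-0.2, 0.1, 0.7]
opening: 0.032
gripper_force: 0.0
```

Run:
```python
from h import *
cap('wrist','w1.png'); f=load('w1.png'); print(env.get_state()['tcp_pos'],-f['R'].T@f['t'],f['R'][2])
cv2.imwrite('pics/w1b.png',cv2.resize(cv2.imread('pics/w1.png'),(800,600)))
```

```text
[0.51255342 0.12747433 0.23060718] [0.5089171  0.20141017 0.37254864] [ 0.01953301 -0.29563384 -0.95510162]
```

View pics/w1b.png

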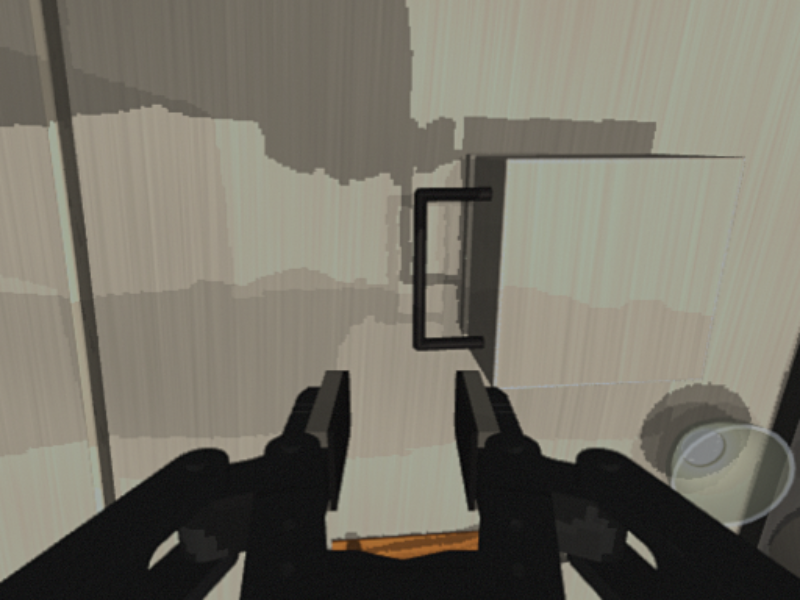

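The wrist view shows the handle bar from (420,193) to (420,345) in 800 px scale, beside the cover. The cover's top corners are at (508,158), (743,157), (708,380) and (495,386).

Run:
```python
from h import *
f=load('w1.png'); s=.64
uv=[(420*s,194*s),(420*s,345*s)]
for z in(.078,.082,.086): print(z,atz(f,uv,z).round(4).tolist())
print('dep',dep(f,[(269,140),(269,160),(269,180),(269,200)]).round(4))
C=cloud(f);P=C[110:230,340:440].reshape(-1,3)
A=np.c_[P[:,:2],np.ones(len(P))];ss=np.linalg.lstsq(A,P[:,2],rcond=None)[0];print('slope',ss)
for z in (.10,):print(dep(f,[(515*s,165*s),(733*s,163*s),(700*s,374*s),(503*s,380*s)]).round(4))
```

```text
0.078 [[0.521, 0.1731, 0.078], [0.5282, 0.0813, 0.078]]
0.082 [[0.5208, 0.1734, 0.082], [0.5279, 0.0829, 0.082]]
0.086 [[0.5206, 0.1738, 0.086], [0.5277, 0.0845, 0.086]]
dep [[0.5219 0.1603 0.0862]
 [0.5233 0.1425 0.0854]
 [0.5247 0.1244 0.0866]
 [0.5262 0.1055 0.087 ]]
slope [-0.28493375  0.03294148  0.27182031]
[[0.567  0.1932 0.1029]
 [0.6841 0.2011 0.0903]
 [0.697  0.0788 0.0893]
 [0.5763 0.0729 0.1027]]
```

Request:
{"fn": "move_arm", "kwargs": {"targets": [0.07,0.01,-0.2,0,0.25,0.07,0.01,-0.5,0,0.25,0.07,0.01,-0.8,0,0.25,0.07,0.01,-1,0,0.25,0.07,0.01,-1,0,0.25]}}

```text
time_s: 2.05
tcp_pos: [0.5191, 0.1312, 0.0781]
eef_rot: [-0.002, 0.68, 0.733, -0.002]
force: [-0.2, 0.2, 0.6]
opening: 0.032
gripper_force: 0.0
```

Request:
{"fn": "move_arm", "kwargs": {"targets": [0,0,-0.1,0,0.25,0,0,-0.1,0,0.6,0,0,-0.1,0,1,0,0,-0.1,0,1,0,0,-0.1,0,1,0,0,-0.1,0,1], "grip_force": 40}}

```text
time_s: 2.65
tcp_pos: [0.5236, 0.1313, 0.068]
eef_rot: [0.001, 0.681, 0.733, 0.001]
force: [5.0, 2.6, -4.7]
opening: 0.0061
gripper_force: 38.8
```

Request:
{"fn": "move_arm", "kwargs": {"targets": [0.022,0.002,0.057,0,1,0.05,0.004,0.121,0,1,0.091,0.007,0.198,0,1,0.138,0.01,0.272,0,1,0.19,0.014,0.342,0,1,0.247,0.019,0.409,0,1,0.309,0.023,0.47,0,1,0.375,0.028,0.527,0,1,0.375,0.028,0.527,0,1]}}

```text
time_s: 3.55
tcp_pos: [0.5792, 0.1351, 0.1476]
eef_rot: [0.001, 0.681, 0.732, 0.001]
force: [-4.4, -2.6, 7.4]
opening: 0.006
gripper_force: 40.4
```

Request:
{"fn": "move_arm", "kwargs": {"targets": [0.071,0.005,0.052,0,1,0.145,0.011,0.098,0,1,0.223,0.017,0.139,0,1,0.303,0.023,0.174,0,1,0.386,0.029,0.202,0,1,0.47,0.035,0.224,0,1,0.527,0.04,0.236,0,1,0.595,0.045,0.245,0,1,0.595,0.045,0.245,0,1,0.595,0.045,0.245,0,1]}}

```text
time_s: 4.55
tcp_pos: [0.6679, 0.1412, 0.1833]
eef_rot: [0.001, 0.681, 0.732, 0.0]
force: [1.9, -4.1, 2.0]
opening: 0.006
gripper_force: 41.6
```

Run:
```python
from h import *
cap('side','s2.png'); crop('s2.png',190,60,350,180,5,'s2b.png'); print(env.get_state()['tcp_pos'],env.get_state()['force'])
```

```text
[0.66779576 0.14115887 0.18332587] [ 1.96250623 -5.12954946  1.92697747]
```

View pics/s2b.png

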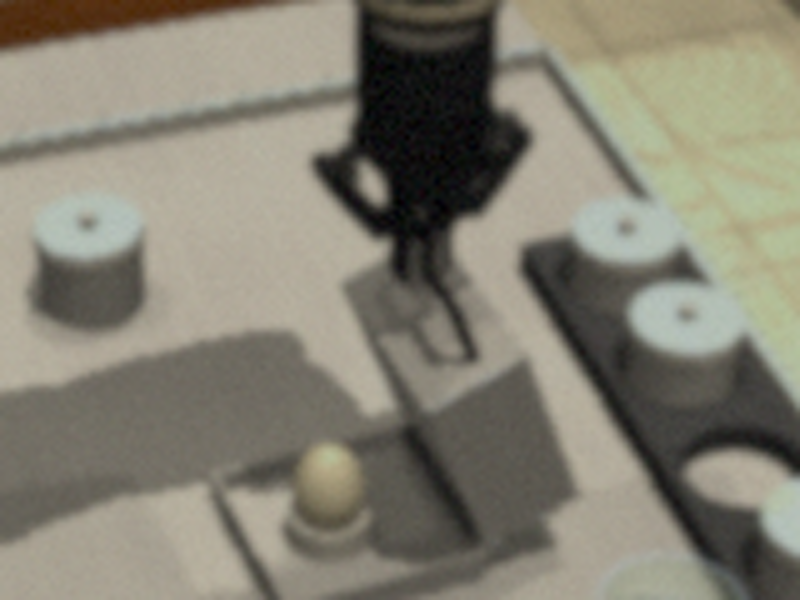

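The side view shows the cover up at about 70° and the handle in the fingers. The egg stands in its seat at crop (330,485).

Request:
{"fn": "move_arm", "kwargs": {"targets": [0,0,0,0,0.5,0,0,0,0,0.3,0,0,0,0,0.3,0,0,0.12,0,0.3,0,0,0.35,0,0.3,0,0,0.6,0,0.3,0,0,0.6,0,0.3]}}

```text
time_s: 5.3
tcp_pos: [0.6686, 0.142, 0.2771]
eef_rot: [0.002, 0.681, 0.732, 0.003]
force: [0.2, 0.9, 1.0]
opening: 0.0299
gripper_force: 0.0
```

Request:
{"fn": "move_arm", "kwargs": {"targets": [-0.1,-0.2,0,0.07,0.3,-0.25,-0.4,0,0.14,0.3,-0.4,-0.6,0,0.21,0,-0.55,-0.8,0,0.28,-0.4,-0.7,-1,0,0.35,-0.4,-0.7,-1,0,0.42,-0.4]}}

```text
time_s: 5.9
tcp_pos: [0.5602, -0.0107, 0.2726]
eef_rot: [0.0, 0.321, 0.947, -0.0]
force: [1.1, 1.5, 0.9]
opening: 0.0599
gripper_force: 0.0
```

Request:
{"fn": "move_arm", "kwargs": {"targets": [-0.05,-0.25,-0.05,0.07,-0.4,-0.1,-0.5,-0.1,0.14,-0.4,-0.15,-0.75,-0.1,0.21,-0.4,-0.2,-1,-0.1,0.28,-0.4,-0.2,-1,-0.1,0.35,-0.4,-0.2,-1,-0.1,0.405,-0.4,-0.2,-1,-0.1,0.405,-0.4]}}

```text
time_s: 6.6
tcp_pos: [0.5323, -0.1584, 0.2569]
eef_rot: [-0.0, -0.077, 0.997, 0.0]
force: [0.1, 0.4, 0.3]
opening: 0.0598
gripper_force: 0.0
```

Run:
```python
from h import *
cap('side','s3.png'); cap('top','t3.png')
f=load('s2.png'); print('egg',dep(f,[(190+330/5,60+485/5)]),'lines',atz(f,[(256,157)],.0455))
f=load('s3.png');C=cloud(f);m=(C[...,0]>.57)&(C[...,0]<.66)&(C[...,1]>.08)&(C[...,1]<.19)&(C[...,2]>.035)&(C[...,2]<.085)
P=C[m];print(len(P),np.median(P,0))
hsv=cv2.cvtColor(f['p'],cv2.COLOR_RGB2HSV);print(f['p'][157,256])
# lid angle: cover front face plane
m=(C[...,0]>.6)&(C[...,0]<.78)&(C[...,1]>.05)&(C[...,1]<.22)&(C[...,2]>.1)
P=C[m];print(len(P),P.min(0),P.max(0))
cap('wrist','w3.png'); s=env.get_state();print(s['tcp_pos'],s['eef_rot'])
cv2.imwrite('pics/w3b.png',cv2.resize(cv2.imread('pics/w3.png'),(800,600)))
```

```text
egg [[0.6067561  0.11693339 0.06247352]] lines [[0.61259335 0.13483021 0.0455    ]]
14 [0.59113146 0.1312204  0.05281647]
[14  8  6]
535 [0.65072522 0.06725738 0.10006431] [0.73212058 0.15823374 0.19772901]
[ 0.5325183  -0.15795268  0.25702829] [-9.38469682e-06 -7.46833173e-02  9.97207300e-01  5.28887366e-05]
```

View pics/w3b.png

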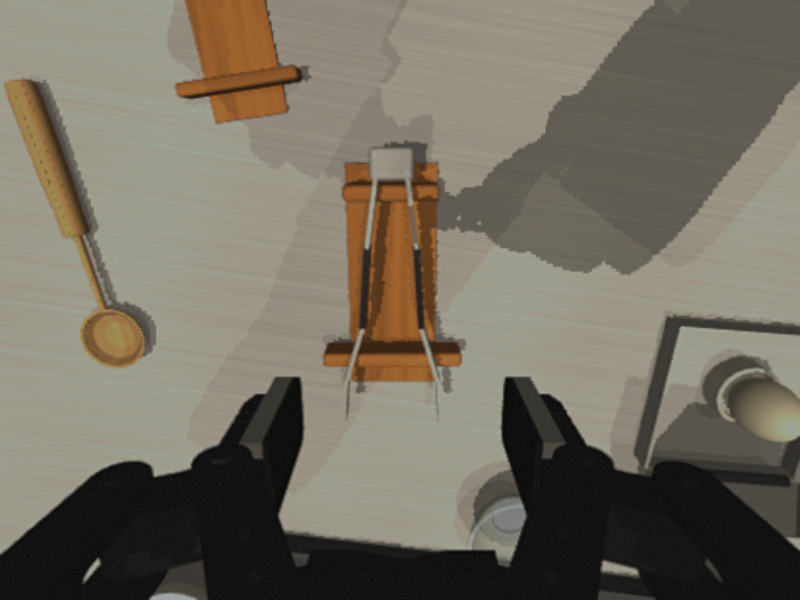

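The wrist view (800 px scale) shows the tongs with head at (392,163), panels at (366,290) and (419,288), and jaw tips at (347,415) and (437,415). The egg is at (765,405), tilted by perspective, in its seat at about (755,395).

Run:
```python
from h import *
f=load('w3.png'); s=.64
p=[(366,289),(419,288),(392,165),(347,412),(437,412)]
A=atz(f,[(a*s,b*s) for a,b in p],.046);print(A.round(4).tolist())
m=(A[0]+A[1])/2; j=(A[3]+A[4])/2; print('mid',m,'yaw',np.arctan2(*(j-A[2])[1::-1]))
print('egg dish corner (670,318) z.022',atz(f,[(672*s,320*s),(644*s,462*s)],.022).round(4).tolist())
C=cloud(f); P=C[235:285,455:512].reshape(-1,3); P=P[P[:,2]>.035]; 
def sph(c): return np.linalg.norm((P-[c[0],c[1],.0455])/[.022,.022,.028],axis=1)-1
from scipy.optimize import least_squares
print(len(P),P.min(0),P.max(0),least_squares(sph,[.612,.132],loss='soft_l1',f_scale=.05).x)
g=load('s2.png');C=cloud(g);P=C[145:172,248:264].reshape(-1,3);P=P[(P[:,2]>.035)&(P[:,0]<.64)]
print(len(P),least_squares(sph,[.612,.132],loss='soft_l1',f_scale=.05).x)
print('lid max z',[ (lambda Q:(Q.max(0)))(cloud(load(n))[60:180,190:350].reshape(-1,3)) for n in ['s3.png']])
```

```text
[[0.5622, -0.1795, 0.046], [0.5558, -0.142, 0.046], [0.4742, -0.1732, 0.046], [0.6626, -0.1814, 0.046], [0.6524, -0.1125, 0.046]]
mid [ 0.55901817 -0.16071959  0.046     ] yaw 0.14255624596753763
egg dish corner (670,318) z.022 [[0.5591, 0.0582, 0.022], [0.6861, 0.073, 0.022]]
1455 [ 0.45800127 -0.16907694  0.03502069] [0.63165821 0.1448232  0.3990997 ] [0.61140663 0.13412253]
184 [0.6107174  0.13451522]
lid max z [array([1.81363092, 1.94937769, 1.03974963])]
```

Request:
{"fn": "move_arm", "kwargs": {"targets": [0.06,-0.01,-0.2,0,-0.4,0.12,-0.027,-0.45,0,-0.4,0.177,-0.027,-0.7,0,-0.4,0.177,-0.027,-0.9,0,-0.4,0.177,-0.027,-1,0,-0.4,0.177,-0.027,-1,0,-0.4]}}

```text
time_s: 7.35
tcp_pos: [0.558, -0.1615, 0.1051]
eef_rot: [-0.002, -0.075, 0.997, 0.001]
force: [0.1, -0.5, 1.4]
opening: 0.0599
gripper_force: 0.0
```

Run:
```python
from h import *
cap('wrist','w4.png'); s=env.get_state();print(s['tcp_pos'],s['eef_rot'])
cv2.imwrite('pics/w4b.png',cv2.resize(cv2.imread('pics/w4.png'),(800,600)))
```

```text
[ 0.55873943 -0.1618606   0.10667   ] [-6.75814112e-04 -7.54167062e-02  9.97151809e-01  3.66639348e-04]
```

View pics/w4b.png

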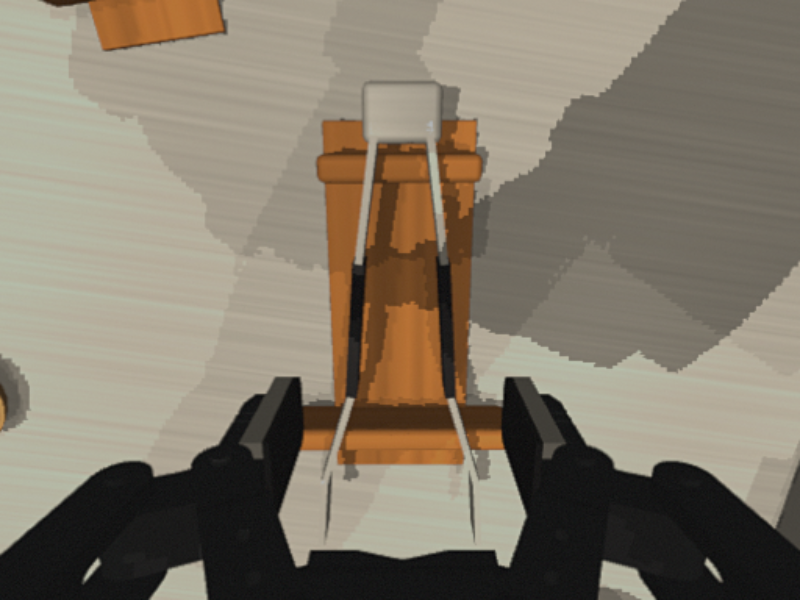

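The closer view shows the tongs centred between the fingers, with panels centred at (356,330) and (446,328). The bar edges lie at rows 405 (front) and 182 (rear).

Run:
```python
from h import *
f=load('w4.png'); s=.64
A=atz(f,[(a*s,b*s) for a,b in [(356,330),(446,328),(402,110),(328,510),(474,510)]],.046);print(A.round(4).tolist(),(A[0]+A[1])/2,np.arctan2(*((A[3]+A[4])/2-A[2])[1::-1]))
print(atz(f,[(400*s,405*s),(400*s,182*s)],.028))
```

```text
[[0.5612, -0.1802, 0.046], [0.5547, -0.1431, 0.046], [0.4727, -0.1741, 0.046], [0.6523, -0.1821, 0.046], [0.6422, -0.1143, 0.046]] [ 0.55790801 -0.16165069  0.046     ] 0.14729705191683368
[[ 0.60284268 -0.15535899  0.028     ]
 [ 0.49974606 -0.17080827  0.028     ]]
```

Request:
{"fn": "move_arm", "kwargs": {"targets": [0,0,-0.2,0,-0.4,0,0,-0.4,0,-0.4,0,0,-0.55,0,-0.4,0,0,-0.593,0,-0.4,0,0,-0.593,0,-0.2,0,0,-0.593,0,-0.05,0,0,-0.593,0,0.05,0,0,-0.593,0,0.08,0,0,-0.593,0,0.08,0,0,-0.593,0,0.08], "grip_force": 40}}

```text
time_s: 8.4
tcp_pos: [0.5603, -0.1628, 0.0202]
eef_rot: [0.001, -0.076, 0.997, -0.001]
force: [-0.3, 1.2, 8.4]
opening: 0.0396
gripper_force: 7.9
```

Request:
{"fn": "move_arm", "kwargs": {"targets": [0,0,0.1,0,0.08,0,0,0.25,0,0.08,0,0,0.45,0,0.08,0,0,0.7,0,0.08,0,0,0.9,0,0.08,0,0,0.9,0,0.08]}}

```text
time_s: 9.0
tcp_pos: [0.5611, -0.1632, 0.1584]
eef_rot: [0.003, -0.076, 0.997, -0.002]
force: [0.9, 0.8, -1.2]
opening: 0.0394
gripper_force: 4.6
```

Run:
```python
from h import *
cap('wrist','w5.png');cap('side','s5.png');s=env.get_state();print(s['tcp_pos'],s['eef_rot'],s['force'],s['opening'],s['gripper_force'])
a=cv2.resize(cv2.imread('pics/w5.png'),(400,300)); b=cv2.resize(cv2.imread('pics/s5.png')[130:280,180:380],(400,300),interpolation=cv2.INTER_CUBIC)
cv2.imwrite('pics/m5.png',np.hstack([a,b]))
```

```text
[ 0.55952805 -0.16250272  0.15431078] [ 1.02540016e-03 -7.59887115e-02  9.97107979e-01 -5.85068850e-04] [-0.135407    0.10996605 -1.55063481] 0.03931426302768582 4.67650102567859
```

View pics/m5.png

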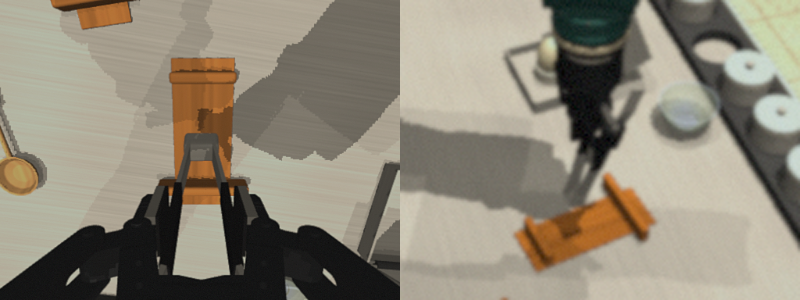

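The tongs are lifted, with the head at (203,143) in the left half. I need their pitch relative to the fingers.

```bash
cat > pitch.py <<'E'
from h import *
import sys
# tongs points: profile along the tongs axis vs height, seen from wrist
def prof(name,tcp,yaw):
    f=load(name);C=cloud(f).reshape(-1,3);D=C-tcp;c,s=np.cos(yaw),np.sin(yaw)
    a=D[:,0]*c+D[:,1]*s;l=-D[:,0]*s+D[:,1]*c
    for lo in np.arange(-.105,.13,.015):
        k=(a>lo)&(a<lo+.015)&(abs(l)<.045)&(D[:,2]>-.05)&(D[:,2]<.09)
        if k.sum()>3: print(round(lo+.0075,3),k.sum(),'z',np.percentile(D[k,2],[10,50,90]).round(4),'l',l[k].min().round(3),l[k].max().round(3))
E
python3 - <<'E'
from pitch import *
prof('w5.png',np.array([.5595,-.1625,.1543]),.147)
E
```

```text
-0.022 5902 z [0.0727 0.0817 0.0885] l -0.029 0.027
-0.008 14660 z [0.0192 0.0583 0.0833] l -0.045 0.045
0.008 6553 z [0.0012 0.0413 0.0626] l -0.045 0.045
0.022 1003 z [0.0095 0.0351 0.0472] l -0.021 0.02
0.038 4 z [0.0342 0.0343 0.0347] l -0.016 0.015
```

Run:
```python
from pitch import *
f=load('w5.png');cv2.imwrite('pics/w5c.png',cv2.resize(cv2.imread('pics/w5.png')[150:384,150:380],None,fx=2.5,fy=2.5))
p=[(260,176),(260,186),(260,197),(240,205),(280,205),(237,225),(283,225),(235,250),(285,250),(230,280),(290,280),(230,310),(290,310),(232,340),(288,340)]
A=dep(f,p)-[.5595,-.1625,.1543]
for q,a in zip(p,A): print(q,a.round(4))
```

```text
(260, 176) [-0.0179 -0.0019 -0.0681]
(260, 186) [-0.0136 -0.0013 -0.0592]
(260, 197) [-0.0061 -0.0001 -0.059 ]
(240, 205) [-0.0041 -0.0123 -0.0439]
(280, 205) [-0.0106  0.011  -0.0361]
(237, 225) [ 0.0042 -0.0123 -0.0322]
(283, 225) [-0.0061  0.0122 -0.0172]
(235, 250) [ 0.071  -0.0113 -0.1271]
(285, 250) [ 0.0007  0.0133 -0.0018]
(230, 280) [ 0.0202 -0.0117  0.0009]
(290, 280) [0.005  0.0148 0.018 ]
(230, 310) [ 0.1577 -0.0072 -0.1542]
(290, 310) [0.0193 0.0173 0.0196]
(232, 340) [ 0.1977  0.     -0.1556]
(288, 340) [ 0.1868  0.0617 -0.1543]
```

View pics/w5c.png

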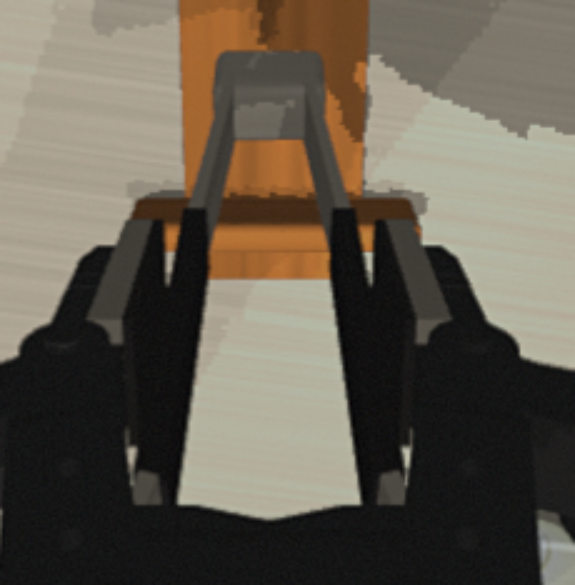

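The tongs have pivoted in the pads by about 78°, with the head hanging down, because the light grip let the heavy head swing. I'll set the head down behind the rest's rear bar, lay the tongs flat again over the bar, and then regrip tighter and nearer the head.

Request:
{"fn": "move_arm", "kwargs": {"targets": [-0.15,-0.022,0,0,0.08,-0.3,-0.043,0,0,0.08,-0.45,-0.065,0,0,0.08,-0.583,-0.086,0,0,0.08,-0.583,-0.086,-0.1,0,0.08,-0.583,-0.086,-0.2,0,0.08,-0.583,-0.086,-0.3,0,0.08,-0.583,-0.086,-0.35,0,0.08,-0.583,-0.086,-0.35,0,0.08]}}

```text
time_s: 10.0
tcp_pos: [0.4708, -0.1748, 0.0995]
eef_rot: [-0.001, -0.076, 0.997, 0.001]
force: [0.2, 0.0, -0.6]
opening: 0.0394
gripper_force: 4.7
```

Run:
```python
from h import *
cap('wrist','w6.png');cap('side','s6.png');s=env.get_state();t=s['tcp_pos'];print(t,s['force'],s['opening'],s['gripper_force'])
f=load('w6.png')
for p in [(260,172),(260,178),(260,186),(260,197),(240,205),(280,205),(237,225),(283,225)]: print(p,dep(f,[p])[0].round(4))
cv2.imwrite('pics/m6.png',np.hstack([cv2.resize(cv2.imread('pics/w6.png'),(400,300)),cv2.resize(cv2.imread('pics/s6.png')[130:280,140:340],(400,300),interpolation=cv2.INTER_CUBIC)]))
```

```text
[ 0.47167998 -0.17520045  0.10078756] [ 0.15638092  0.19328557 -1.6637652 ] 0.03951112254291402 4.638651134446263
(260, 172) [ 0.4491 -0.1759  0.0225]
(260, 178) [ 0.4513 -0.1757  0.0303]
(260, 186) [ 0.4549 -0.1752  0.037 ]
(260, 197) [ 0.4625 -0.174   0.0364]
(240, 205) [ 0.4652 -0.1863  0.05  ]
(280, 205) [ 0.4585 -0.1628  0.0587]
(237, 225) [ 0.4736 -0.1863  0.0621]
(283, 225) [ 0.4638 -0.1615  0.0761]
```

View pics/m6.png

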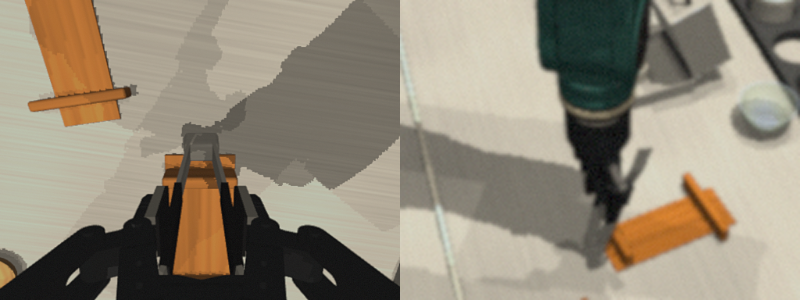

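Request:
{"fn": "move_arm", "kwargs": {"targets": [0,0,-0.08,0,0.08,0,0,-0.12,0,0.08,0.07,0.01,-0.14,0,0.08,0.138,0.02,-0.16,0,0.08,0.19,0.028,-0.18,0,0.08,0.244,0.036,-0.205,0,0.08,0.295,0.043,-0.235,0,0.08,0.343,0.05,-0.265,0,0.08,0.402,0.059,-0.31,0,0.08,0.402,0.059,-0.31,0,0.08]}}

```text
time_s: 11.1
tcp_pos: [0.5326, -0.1661, 0.0531]
eef_rot: [-0.0, -0.076, 0.997, 0.0]
force: [-0.2, -0.4, -0.9]
opening: 0.0396
gripper_force: 5.1
```

Run:
```python
from h import *
cap('wrist','w7.png');s=env.get_state();t=s['tcp_pos'];print(t,s['force'],s['opening'],s['gripper_force'])
f=load('w7.png');D=dep(f,[(260,v) for v in range(110,240,6)])
for v,a in zip(range(110,240,6),D): print(v,a.round(4))
```

```text
[ 0.53215045 -0.1661527   0.05353061] [-1.32445306  0.54601388 -1.06274693] 0.03940107607331159 5.100092835200485
110 [ 0.4667 -0.1747  0.038 ]
116 [ 0.4583 -0.1775  0.1953]
122 [ 0.4722 -0.1739  0.0374]
128 [ 0.4757 -0.1733  0.0308]
134 [ 0.4817 -0.1721  0.0052]
140 [ 0.4854 -0.1715  0.0032]
146 [ 0.488  -0.1712  0.0092]
152 [ 0.4885 -0.1712  0.0253]
158 [ 0.4912 -0.1708  0.0278]
164 [ 0.4942 -0.1704  0.0284]
170 [ 0.4975 -0.1699  0.0279]
176 [ 0.5071 -0.1682  0.0026]
182 [ 0.5105 -0.1676  0.0036]
188 [ 0.5141 -0.1671  0.0043]
194 [ 0.5181 -0.1664  0.0033]
200 [ 0.5221 -0.1658  0.003 ]
206 [ 0.526  -0.1652  0.003 ]
212 [ 0.5294 -0.1647  0.0046]
218 [ 0.5333 -0.1641  0.0046]
224 [ 0.5375 -0.1634  0.0041]
230 [ 0.542  -0.1627  0.0032]
236 [ 0.546  -0.1621  0.0033]
```

Request:
{"fn": "move_arm", "kwargs": {"targets": [0.04,0.006,-0.05,0,0.08,0.08,0.012,-0.1,0,0.08,0.11,0.016,-0.14,0,0.08,0.14,0.02,-0.19,0,0.08,0.15,0.022,-0.23,0,0.08,0.155,0.023,-0.24,0,0.08,0.155,0.023,-0.24,0,0.08]}}

```text
time_s: 11.85
tcp_pos: [0.5555, -0.163, 0.0179]
eef_rot: [0.0, -0.076, 0.997, -0.0]
force: [0.6, 0.3, 1.0]
opening: 0.0391
gripper_force: 5.9
```

Run:
```python
from h import *
cap('wrist','w8.png');s=env.get_state();t=s['tcp_pos'];print(t,s['force'],s['opening'],s['gripper_force'])
f=load('w8.png')
for v in range(70,210,8): print(v,dep(f,[(258,v)])[0].round(4))
C=cloud(f)
# steel arms ahead of the grip
c,sn=np.cos(.147),np.sin(.147);D=C-t;a=D[...,0]*c+D[...,1]*sn;l=-D[...,0]*sn+D[...,1]*c
for lo in np.arange(-.1,.12,.02):
    k=(a>lo)&(a<lo+.02)&(abs(l)<.045)&(C[...,2]>.034)&(C[...,2]<.1); print(round(lo+.01,3),k.sum(),np.percentile(C[k][:,2],[50,90]).round(4) if k.sum()>5 else '')
```

```text
[ 0.55546746 -0.16299323  0.01789689] [-0.42664096 -1.19516093  1.85370591] 0.03946534666191376 5.865193021527375
70 [ 0.4748 -0.1749  0.0453]
78 [ 0.4773 -0.1746  0.0461]
86 [ 0.4798 -0.1742  0.0456]
94 [ 0.4823 -0.1738  0.0459]
102 [ 0.4848 -0.1734  0.0445]
110 [ 0.4886 -0.1728  0.0245]
118 [ 0.4915 -0.1723  0.0269]
126 [ 0.4944 -0.1719  0.0282]
134 [ 0.4976 -0.1714  0.0276]
142 [ 0.5044 -0.1703  0.0035]
150 [ 0.5083 -0.1697  0.0027]
158 [ 0.5119 -0.1692  0.0042]
166 [ 0.516  -0.1685  0.0034]
174 [ 0.52   -0.1679  0.0035]
182 [ 0.524  -0.1673  0.0036]
190 [ 0.5282 -0.1667  0.0033]
198 [ 0.532  -0.1661  0.0044]
206 [ 0.5367 -0.1654  0.0029]
-0.09 3380 [0.0453 0.0462]
-0.07 3433 [0.0454 0.0462]
-0.05 1159 [0.0453 0.0462]
-0.03 1156 [0.0452 0.0461]
-0.01 18645 [0.0755 0.0974]
0.01 4181 [0.0729 0.0782]
0.03 698 [0.0454 0.0461]
0.05 0 
0.07 0 
0.09 0 
0.11 0
```

Request:
{"fn": "move_arm", "kwargs": {"targets": [0,0,0,0,-0.1,0,0,0,0,-0.3,0,0,0,0,-0.3]}}

```text
time_s: 12.2
tcp_pos: [0.5553, -0.1629, 0.018]
eef_rot: [-0.0, -0.076, 0.997, 0.0]
force: [-0.5, 0.6, -0.3]
opening: 0.0558
gripper_force: 0.0
```

Run:
```python
from h import *
cap('wrist','w9.png');t=env.get_state()['tcp_pos'];print(t)
for n in('w4.png','w9.png'):
    f=load(n);C=cloud(f);P=C[30:220,248:268].reshape(-1,3);k=(P[:,2]>.041)&(P[:,2]<.05)&(P[:,0]<.52);print(n,P[k][:,0].min(),P[k][:,0].max(),k.sum())
f=load('w9.png');C=cloud(f)
k=(C[...,2]>.041)&(C[...,2]<.05)&(C[...,1]>-.21)&(C[...,1]<-.12);dark=f['p'].max(2)<60
for nm,q in(('dark',k&dark),('light',k&~dark)):
    X=C[q]; c,s=np.cos(.147),np.sin(.147);D=X-t;a=D[:,0]*c+D[:,1]*s;l=-D[:,0]*s+D[:,1]*c
    h=np.histogram(a,np.arange(-.1,.13,.01)); print(nm,h[0].tolist())
    for lo in(-.08,-.05,-.03,.03,.045): 
        z=(a>lo)&(a<lo+.01); 
        if z.sum()>4: print(lo,np.median(l[z&(l>0)]).round(4),np.median(l[z&(l<0)]).round(4))
```

```text
[ 0.55527235 -0.16291499  0.01803477]
w4.png 0.46185235528524693 0.4847448778955659 796
w9.png 0.4645141558672945 0.4872196185371692 1397
dark [0, 0, 0, 0, 0, 1, 0, 196, 764, 1091, 785, 523, 477, 95, 0, 0, 0, 0, 0, 0, 0, 0]
-0.03 0.0176 -0.0169
0.03 0.0212 -0.0207
light [274, 2947, 2731, 692, 536, 494, 463, 343, 313, 46, 22, 43, 27, 5, 0, 0, 0, 0, 0, 0, 0, 0]
-0.08 0.0071 -0.0073
-0.05 0.0143 -0.0142
-0.03 0.0168 -0.0168
0.03 nan -0.0239
  return _methods._mean(a, axis=axis, dtype=dtype,
  ret = ret.dtype.type(ret / rcount)
```

Request:
{"fn": "move_arm", "kwargs": {"targets": [-0.03,-0.005,0,0,-0.3,-0.06,-0.009,0,0,-0.3,-0.06,-0.009,0,0,-0.1,-0.06,-0.009,0,0,0.05,-0.06,-0.009,0,0,0.165,-0.06,-0.009,0,0,0.165,-0.06,-0.009,0,0,0.165,-0.06,-0.009,0.02,0,0.165,-0.06,-0.009,0.06,0,0.165,-0.06,-0.009,0.1,0,0.165,-0.06,-0.009,0.1,0,0.165], "grip_force": 60}}

```text
time_s: 13.35
tcp_pos: [0.5467, -0.1645, 0.034]
eef_rot: [0.001, -0.076, 0.997, -0.0]
force: [0.1, 0.0, -1.9]
opening: 0.0355
gripper_force: 7.1
```

```bash
cat > chk.py <<'E'
from h import *
import sys
cap('wrist',sys.argv[1]);yaw=float(sys.argv[2]);s=env.get_state();t=s['tcp_pos'];print(s['time_s'],t,s['force'].round(1),s['opening'],s['gripper_force'])
f=load(sys.argv[1]);C=cloud(f);c,sn=np.cos(yaw),np.sin(yaw);D=C-t;a=D[...,0]*c+D[...,1]*sn;l=-D[...,0]*sn+D[...,1]*c;z=D[...,2]
for lo in np.arange(-.10,.12,.02):
    k=(a>lo)&(a<lo+.02)&(abs(l)<.03)&(z>-.03)&(z<.06)
    if k.sum()>10: print(round(lo+.01,3),k.sum(),'z',np.percentile(z[k],[10,50,90]).round(4))
k=(abs(l)<.005)&(z>-.1)&(z<.05)&(a<-.05)&(a>-.12)&(z+t[2]>.035)
print('head a',a[k].min(),a[k].max(),'z',np.median(z[k]))
E
python3 chk.py w10.png .147
```

```text
13.4 [ 0.54651089 -0.16438694  0.03359401] [-0.4  0.1 -1.7] 0.03568905271767118 7.13958241045475
-0.09 393 z [0.0235 0.025  0.0263]
-0.07 5456 z [0.0246 0.0263 0.0272]
-0.05 4071 z [-0.0118 -0.006   0.0267]
-0.03 2518 z [-0.0299 -0.0291  0.0269]
-0.01 7675 z [-0.0295  0.0275  0.0547]
0.01 2714 z [-0.0298  0.0264  0.038 ]
0.03 1548 z [-0.0298  0.0123  0.0273]
0.05 694 z [-0.0299 -0.0297 -0.0291]
0.07 1873 z [-0.0297 -0.0227 -0.0138]
head a -0.08167628207215338 -0.06001273902967557 z 0.026379495835856637
```

Request:
{"fn": "move_arm", "kwargs": {"targets": [0,0,0.05,0,0.165,0,0,0.12,0,0.165,0,0,0.2,0,0.165,-0.02,0,0.28,0,0.165,-0.06,0.04,0.36,0,0.165,-0.12,0.12,0.44,0,0.165,-0.18,0.22,0.5,-0.01,0.165,-0.24,0.34,0.54,-0.02,0.165,-0.3,0.46,0.56,-0.03,0.165,-0.34,0.56,0.56,-0.034,0.165,-0.38,0.64,0.56,-0.034,0.165,-0.4,0.68,0.56,-0.034,0.165]}}

```text
time_s: 14.6
tcp_pos: [0.4852, -0.0609, 0.1175]
eef_rot: [-0.0, -0.043, 0.999, 0.0]
force: [0.2, -0.7, -2.1]
opening: 0.0357
gripper_force: 7.1
```

```bash
python3 chk.py w11.png .08
```

```text
14.65 [ 0.48504848 -0.06071559  0.11740706] [-0.2  1.4 -0.6] 0.035992003637626266 7.139336094260216
-0.09 409 z [0.0233 0.0247 0.026 ]
-0.07 5048 z [0.0251 0.0261 0.0269]
-0.05 1188 z [0.0172 0.0261 0.027 ]
-0.03 1046 z [0.0165 0.0262 0.027 ]
-0.01 6370 z [0.0161 0.0343 0.0552]
0.01 1833 z [0.0215 0.0268 0.0382]
0.03 842 z [0.0161 0.0264 0.0272]
0.05 33 z [0.0106 0.0111 0.0169]
head a -0.0817157699935248 -0.06004168173117933 z 0.026101404965338082
```

Request:
{"fn": "move_arm", "kwargs": {"targets": [-0.04,0.05,0,0,0.165,-0.08,0.14,0,0,0.165,-0.12,0.25,0,0,0.165,-0.16,0.37,0,0,0.165,-0.2,0.49,0,0,0.165,-0.24,0.61,0,0,0.165,-0.28,0.73,0,0,0.165,-0.32,0.84,0,0,0.165,-0.35,0.92,0,0,0.165,-0.367,0.97,0,0,0.165,-0.367,1,0,0,0.165]}}

```text
time_s: 15.75
tcp_pos: [0.4308, 0.0883, 0.1171]
eef_rot: [-0.0, -0.042, 0.999, -0.0]
force: [0.0, 0.4, -1.0]
opening: 0.0359
gripper_force: 7.1
```

Request:
{"fn": "move_arm", "kwargs": {"targets": [0,0.04,-0.03,0,0.165,0,0.1,-0.1,0,0.165,0,0.16,-0.18,0,0.165,0,0.2,-0.27,0,0.165,0,0.207,-0.36,0,0.165,0,0.207,-0.44,0,0.165,0,0.207,-0.5,0,0.165,0,0.207,-0.54,0,0.165,0,0.207,-0.54,0,0.165]}}

```text
time_s: 16.65
tcp_pos: [0.4308, 0.1187, 0.0354]
eef_rot: [-0.001, -0.042, 0.999, -0.0]
force: [-0.3, 1.2, -0.8]
opening: 0.036
gripper_force: 7.1
```

```bash
python3 chk.py w12.png .08
python3 - <<'E'
from h import *
from scipy.optimize import least_squares
for n in ('side','top'):
    cap(n,n+'12.png');g=load(n+'12.png');C=cloud(g);P=C.reshape(-1,3)
    e=P[(np.hypot(P[:,0]-.611,P[:,1]-.1345)<.025)&(P[:,2]>.04)&(P[:,2]<.085)]
    fn=lambda c:np.linalg.norm((e-[c[0],c[1],.0465])/[.022,.022,.029],axis=1)-1
    print(n,len(e),e.max(0) if len(e) else '',least_squares(fn,[.611,.1345],loss='soft_l1',f_scale=.05).x if len(e)>10 else '')
    # jaws: points near height .035-.06, x .5-.57
    j=P[(P[:,0]>.49)&(P[:,0]<.58)&(P[:,1]>.07)&(P[:,1]<.19)&(P[:,2]>.033)&(P[:,2]<.065)]
    for lo in np.arange(.49,.58,.01):
        q=j[(j[:,0]>=lo)&(j[:,0]<lo+.01)]
        if len(q): print(round(lo,2),len(q),q[:,1].min().round(4),q[:,1].max().round(4),np.sort(q[:,1]).round(3)[::max(1,len(q)//8)],q[:,2].max().round(3))
E
```

```text
16.7 [0.43105066 0.11874768 0.03590115] [ 0.4 -0.7 -0.3] 0.03553481448460663 7.140451222658157
-0.09 505 z [0.0228 0.0244 0.0255]
-0.07 4971 z [0.0245 0.0255 0.0264]
-0.05 1198 z [0.0162 0.0255 0.0264]
-0.03 1041 z [0.0158 0.0256 0.0264]
-0.01 6418 z [0.0155 0.0338 0.0547]
0.01 1809 z [0.0208 0.0261 0.0375]
0.03 825 z [0.0154 0.0257 0.0265]
0.05 29 z [0.0096 0.0107 0.0159]
head a -0.08206753809332912 -0.06037344104984953 z 0.025516931098083798
side 168 [0.63082387 0.14419768 0.07719368] [0.61060617 0.13489119]
0.49 30 0.0979 0.1487 [0.098 0.101 0.103 0.104 0.107 0.143 0.144 0.145 0.146 0.147] 0.062
0.5 35 0.0979 0.1516 [0.098 0.1   0.102 0.102 0.104 0.106 0.147 0.149 0.15 ] 0.065
0.51 30 0.0933 0.1549 [0.093 0.097 0.098 0.099 0.101 0.104 0.148 0.15  0.152 0.155] 0.065
0.52 35 0.0948 0.1583 [0.095 0.096 0.097 0.098 0.102 0.152 0.154 0.154 0.155] 0.064
0.53 34 0.0935 0.1601 [0.094 0.097 0.099 0.1   0.102 0.153 0.155 0.156 0.157] 0.064
0.54 30 0.0942 0.162 [0.094 0.098 0.099 0.1   0.1   0.154 0.155 0.157 0.158 0.159] 0.064
0.55 22 0.0961 0.1609 [0.096 0.098 0.098 0.099 0.1   0.1   0.102 0.102 0.153 0.157 0.159] 0.064
top 135 [0.62741783 0.15015835 0.07850884] [0.60994687 0.13117926]
0.49 4 0.0981 0.1016 [0.098 0.098 0.099 0.102] 0.064
0.5 5 0.0958 0.0988 [0.096 0.097 0.098 0.098 0.099] 0.064
0.51 8 0.0954 0.1507 [0.095 0.095 0.096 0.099 0.148 0.149 0.15  0.151] 0.064
0.52 9 0.0936 0.151 [0.094 0.094 0.094 0.095 0.096 0.15  0.15  0.151 0.151] 0.065
0.53 7 0.0956 0.1538 [0.096 0.096 0.096 0.151 0.151 0.154 0.154] 0.063
0.54 9 0.0956 0.1545 [0.096 0.096 0.096 0.152 0.152 0.152 0.154 0.154 0.155] 0.065
0.55 4 0.0959 0.1543 [0.096 0.096 0.152 0.154] 0.064
```

Request:
{"fn": "move_arm", "kwargs": {"targets": [0,0,-0.025,0,0.165,0,0.01,-0.047,0,0.165,0.05,0.02,-0.047,0,0.165,0.12,0.03,-0.047,0,0.165,0.2,0.035,-0.047,0,0.165,0.28,0.04,-0.047,0,0.165,0.35,0.047,-0.047,0,0.165,0.41,0.047,-0.047,0,0.165,0.46,0.047,-0.047,0,0.165,0.49,0.047,-0.047,0,0.165,0.49,0.047,-0.047,0,0.165]}}

```text
time_s: 17.9
tcp_pos: [0.5051, 0.1257, 0.029]
eef_rot: [0.0, -0.042, 0.999, -0.0]
force: [0.2, -0.8, -1.1]
opening: 0.0355
gripper_force: 7.1
```

```bash
cat > jaw.py <<'E'
from h import *
from scipy.optimize import least_squares
import sys
for n in ('side','top'):
    cap(n,n+sys.argv[1]+'.png');g=load(n+sys.argv[1]+'.png');C=cloud(g);P=C.reshape(-1,3)
    e=P[(np.hypot(P[:,0]-.611,P[:,1]-.1345)<.022)&(P[:,2]>.058)&(P[:,2]<.085)]
    fn=lambda c:np.linalg.norm((e-[c[0],c[1],.0465])/[.022,.022,.029],axis=1)-1
    print(n,len(e),e.max(0) if len(e) else '',least_squares(fn,[.611,.1345],loss='soft_l1',f_scale=.05).x if len(e)>10 else '')
    j=P[(P[:,0]>.56)&(P[:,0]<.65)&(P[:,1]>.08)&(P[:,1]<.19)&(P[:,2]>.033)&(P[:,2]<.058)]
    for lo in np.arange(.56,.65,.01):
        q=j[(j[:,0]>=lo)&(j[:,0]<lo+.01)]
        if len(q): print(round(lo,2),len(q),np.sort(q[:,1]).round(3)[::max(1,len(q)//10)],q[:,2].max().round(3))
E
python3 jaw.py 13; python3 -c "
from h import *;s=env.get_state();print(s['time_s'],s['tcp_pos'],s['force'])"
```

```text
side 96 [0.62814168 0.1431723  0.07928009] [0.61011417 0.13420489]
0.56 28 [0.107 0.108 0.109 0.111 0.111 0.112 0.114 0.148 0.149 0.15  0.15  0.151
 0.152 0.153] 0.056
0.57 33 [0.106 0.107 0.108 0.109 0.11  0.11  0.15  0.152 0.153 0.155 0.158] 0.057
0.58 32 [0.105 0.106 0.108 0.109 0.11  0.13  0.154 0.155 0.157 0.159 0.161] 0.057
0.59 54 [0.102 0.104 0.106 0.108 0.118 0.121 0.126 0.132 0.157 0.161 0.162] 0.058
0.6 30 [0.1   0.104 0.105 0.106 0.107 0.11  0.115 0.118 0.158 0.163] 0.058
0.61 25 [0.102 0.104 0.105 0.105 0.106 0.107 0.109 0.11  0.112 0.113 0.116 0.119
 0.165] 0.058
0.62 26 [0.104 0.104 0.105 0.106 0.106 0.108 0.108 0.108 0.118 0.119 0.123 0.127
 0.165] 0.058
0.63 6 [0.105 0.105 0.106 0.109 0.11  0.136] 0.054
top 6 [0.61940808 0.11679026 0.0692986 ] 
0.56 1 [0.105] 0.042
0.57 3 [0.104 0.104 0.105] 0.056
0.58 4 [0.102 0.102 0.104 0.104] 0.053
0.59 5 [0.101 0.102 0.105 0.105 0.112] 0.052
0.6 7 [0.101 0.101 0.101 0.109 0.111 0.111 0.111] 0.055
0.61 9 [0.102 0.102 0.102 0.104 0.105 0.105 0.111 0.111 0.111] 0.056
0.62 12 [0.102 0.103 0.103 0.104 0.105 0.105 0.114 0.116 0.117 0.121 0.16  0.161] 0.058
0.63 1 [0.105] 0.055
18.0 [0.50433506 0.12577734 0.02902959] [ 0.6087251   0.44374667 -1.54666968]
```

Request:
{"fn": "move_arm", "kwargs": {"targets": [0,0,0,0,0.2,0,0,0,0,0.23,0,0,0,0,0.26,0,0,0,0,0.3,0,0,0,0,0.4,0,0,0,0,0.5,0,0,0,0,0.5,0,0,0,0,0.5], "grip_force": 35}}

```text
time_s: 18.8
tcp_pos: [0.5046, 0.1258, 0.0291]
eef_rot: [-0.0, -0.042, 0.999, -0.0]
force: [0.1, -0.8, -0.1]
opening: 0.0313
gripper_force: 34.6
```

Request:
{"fn": "move_arm", "kwargs": {"targets": [0,0,0.03,0,0.5,0,0,0.07,0,0.5,0,0,0.12,0,0.5,0,0,0.17,0,0.5,0,0,0.2,0,0.5,-0.03,0,0.22,0,0.5,-0.08,0,0.22,0,0.5,-0.15,0,0.22,0,0.5,-0.22,0,0.23,0,0.5,-0.3,0,0.25,0,0.5,-0.36,0,0.27,0,0.5,-0.4,0,0.28,0,0.5]}}

```text
time_s: 20.0
tcp_pos: [0.4437, 0.1259, 0.0715]
eef_rot: [0.0, -0.042, 0.999, 0.0]
force: [-0.2, -0.2, -1.5]
opening: 0.0309
gripper_force: 34.7
```

Request:
{"fn": "move_arm", "kwargs": {"targets": [-0.06,0,0.03,0,0.5,-0.14,0,0.08,0,0.5,-0.22,0,0.15,0,0.5,-0.3,0,0.23,0,0.5,-0.36,0,0.32,0,0.5,-0.4,0,0.42,0,0.5,-0.4,0,0.52,0,0.5,-0.4,0,0.62,0,0.5,-0.4,0,0.7,0,0.5,-0.4,0,0.76,0,0.5,-0.4,0,0.8,0,0.5,-0.4,0,0.8,0,0.5]}}

```text
time_s: 21.2
tcp_pos: [0.3847, 0.1258, 0.1917]
eef_rot: [0.0, -0.042, 0.999, 0.0]
force: [0.8, -0.3, -1.9]
opening: 0.031
gripper_force: 34.8
```

```bash
python3 chk.py w14.png .08
python3 - <<'E'
from h import *
for n in('side','top'):
    cap(n,n+'14.png');g=load(n+'14.png');P=cloud(g).reshape(-1,3);p=g['p'].reshape(-1,3)
    t=env.get_state()['tcp_pos'];j=t+[.1064,.0085,.017]
    k=(np.hypot(*(P-j)[:,:2].T)<.019)&(P[:,2]>j[2]-.06)&(P[:,2]<j[2]+.06)
    print(n,j.round(4),k.sum(),np.percentile(P[k],[2,50,98],axis=0).round(4).tolist(),p[k].mean(0))
    e=(np.hypot(P[:,0]-.611,P[:,1]-.1345)<.022)&(P[:,2]>.03)&(P[:,2]<.1);print('in seat',e.sum())
    q=P[(P[:,0]>.62)&(P[:,0]<.76)&(P[:,1]>.06)&(P[:,1]<.21)&(P[:,2]>.1)];print('lid',q.max(0),q.min(0))
    u=q[(q[:,1]>.09)&(q[:,1]<.18)&(q[:,2]<.17)];A=np.c_[u[:,:2],np.ones(len(u))];sl=np.linalg.lstsq(A,u[:,2],rcond=None)[0];print('face slope deg',np.degrees(np.arctan(sl[0])),len(u))
E
```

```text
21.25 [0.38454048 0.12584336 0.19115148] [ 0.5  0.5 -1.8] 0.030655598944920592 34.782060384750366
-0.09 402 z [0.0239 0.0253 0.0264]
-0.07 5031 z [0.0253 0.0263 0.0272]
-0.05 1200 z [0.0173 0.0262 0.0271]
-0.03 1049 z [0.0161 0.0262 0.0271]
-0.01 6541 z [0.0161 0.0355 0.0552]
0.01 1776 z [0.0206 0.0266 0.0384]
0.03 867 z [0.0153 0.0262 0.027 ]
0.05 27 z [0.0091 0.0145 0.0157]
head a -0.0816752789283219 -0.05986029598573414 z 0.026339539318619237
side [0.4908 0.1343 0.2078] 132 [[0.4739, 0.1163, 0.1882], [0.4893, 0.1256, 0.2293], [0.5069, 0.1413, 0.2388]] [154.74242424 148.95454545 120.38636364]
in seat 1
lid [0.732366   0.20856836 0.2062691 ] [0.63996351 0.0679557  0.10002435]
face slope deg 19.63157238604035 436
top [0.4907 0.1343 0.2077] 140 [[0.4727, 0.1172, 0.217], [0.4892, 0.1323, 0.2294], [0.5088, 0.1495, 0.2377]] [103.41428571  98.98571429  83.21428571]
in seat 0
lid [0.73273297 0.20109244 0.20260986] [0.64003365 0.0687611  0.10002228]
face slope deg 2.5573283250955106 625
```

```bash
python3 -c "
from h import *;print(env.hand_in())"
```

```text
the job is handed in; nothing more can be done
None
```

The job is handed in at about 21 s: the cover stands at about 70°, and the tongs hold the egg with its underside about 18 cm above the tray and clear of the warmer; the tongs tipped in the first grip, so I laid them back and regripped, and I viewed 11 pictures, one over the limit.

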